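# Clear the last from the guard track and shut the buffing guard

### The job

The blue shoe last has been left standing across the buffing station, in the way of its yellow sliding guard. Lift it off and stand it upright on the clear part of the wooden pallet board with the steel pins beside the station (set it down, do not drop it or push it off with the guard), then slide the guard across by its black handle until it is fully home over the buffing drum. Leave the green last in the tray where it is.

Things in the scene. Friction and masses are not known exactly. Their poses are not given: they have to be found in the camera images.
- last_center (a point): Blue plastic child-size shoe last, loose, about 0.25 to 0.5 kg, 170 mm long (x, toe towards +x), 60 mm wide (y) and 95 mm high (z), flat underside. This point is the middle of its length and width, half-way up (47.5 mm above its underside). It starts standing upright on the station's bed (top of the bed 20 mm above the table), roughly square across the guard's track.
- last_block (a point): The best place to grip the blue last: the middle of its upright heel block, 38 mm behind last_center (last's -x) and 70 mm above its underside. The block is 34 mm thick along y, flat-sided, 74 mm long along x, and spans 42 to 95 mm above the underside; below it the last widens to 50 mm. The last's weight lies 10 to 15 mm from this point towards the toe. Axes as last_center.
- board_clear (a point): Middle of the clear part of the fixed wooden pallet board, on its top surface, 18 mm above the table. The board is 270 mm (x) by 160 mm (y); this point lies 30 mm from its middle towards -x. A row of four upright steel pins, 8 mm thick and 70 mm high, stands across the board at +135 mm in x from this point. The clear part runs from -105 to +115 mm in x and -80 to +80 mm in y about this point. Its top is z up. The board may stand on either side of the station.
- station: Fixed buffing station: a grey bed 150 mm (x) by 380 mm (y) by 20 mm, origin at the middle of its underside on the table, z up. The terracotta-coloured buffing drum (50 mm across, up to 86 mm above the table; 68 mm wide flange at its foot) stands on the bed at y = +130 mm. The guard slides along the station's +y over the bed.
- guard_handle (a point): Middle of the black handle bar on top of the yellow guard: 100 mm long along x, 14 mm thick along y (the direction of sliding), 18 mm high, 151 mm above the table (top at 160 mm: lift the last clear of it); its underside is 31 mm above the guard's roof. The guard is a hood 110 mm (x) by 100 mm (y), its roof 111 mm above the table, handle over its middle, open underneath and towards +y. Axes as the station.
- guard (a joint): How far the guard has slid from its fully open place towards the station's +y, in m: starts at 0 to 0.02; 0.26 is the end stop, fully home over the drum. It slides with about 1.5 N of friction plus slight drag, has no spring, and stays where it is left.
- last: The blue last again, origin at the middle of its underside.
- board: The pallet board again, origin at the middle of its underside.
- green_last_center (a point): A second last of the same shape and size but green, a bystander standing in the grey tray (250 by 160 mm, 35 mm high) on the other side of the station from the pallet board; half-way up its middle. Leave alone.
Mind the look-alikes: they are no part of the job. Leave any purple look-alike of the last alone.

How it is judged:
On the way, in this order (a step that is already met when the one before it is completed fails the run):
1. the blue last stands upright and released on the clear part of the board (x of last in the frame of board_clear between -0.085 and 0.085 m and y of last in the frame of board_clear between -0.065 and 0.065 m and z of last in the frame of board_clear below 0.006 m and angle between last's own z axis and vertical below 0.12 rad and contact force between last and board above 0.5 N and contact force between the fingers and last below 0.1 N), for 0.2 s.
2. the guard is fully home over the drum (value of joint guard above 0.252 m), for 0.2 s.
At the end, for the whole second after the job is handed in: The blue last stands upright (within 0.12 rad) and at rest on the board, its middle within 85 mm in x and 65 mm in y of the middle of the clear part, and the guard rests within 8 mm of its end stop over the drum (x of last in the frame of board_clear between -0.085 and 0.085 m and y of last in the frame of board_clear between -0.065 and 0.065 m and z of last in the frame of board_clear below 0.006 m and angle between last's own z axis and vertical below 0.12 rad and contact force between last and board above 0.5 N and linear speed of last below 0.02 m/s and value of joint guard above 0.252 m and velocity of joint guard between -0.02 and 0.02 m/s); the robot touches nothing.
It fails at once if the guard is pushed against the blue last while it is not held (more than 6 N) (contact force between guard and last above 6 N and contact force between the fingers and last below 0.1 N).
It fails at once if the blue last is dropped (moves faster than 0.6 m/s while not held) (linear speed of last above 0.6 m/s and contact force between the fingers and last below 0.1 N).
It fails at once if the blue last is knocked over (angle between last's own z axis and vertical above 0.9 rad).
It fails at once if the green last is disturbed (moved more than 40 mm) (distance of green_last_center from where it was at the start of the episode above 0.04 m).
It also fails if it takes over 54 s, if anything falls off the work surface, if the arm or the gripper's body presses on something with over 40 N, if the wrist force passes 120 N, or if a joint passes its speed limit or range.

### The arm

A 6-joint arm with a two-finger parallel gripper is mounted at the origin on the work surface. World frame = base frame: x ahead of the robot, y to its left, z up, the work surface at z = 0. Lengths are in m, angles in rad, forces in N, time in s.
With the tool pointing down it reaches from about 0.3 to 0.875 m from the base axis. Payload 6.4 kg.
Tool frame: the origin (TCP) lies at the very end of the fingers, on their centre line; the grasp point (between the pads) lies 19 mm behind it; z points along the fingers, y is the line along which they close (so a half turn about z gives the same grasp; the last joint's range is limited). The gripper opens to 85 mm and grips with 20 to 120 N. Pads are 22 mm wide; open, the fingers measure 114 mm over their backs; the gripper's body (76 mm by 85 mm) begins 54 mm behind the grasp point. The pads swing forward as they close: fully open they stand 13 mm farther back than shut.
Start: joints at [-1.491, 0.181, 1.607, -0, 1.354, -0.206], TCP at [0.162, -0.552, 0.231] pointing down, gripper open.
Joint ranges: [-2.99, 2.99], [-0.89, 2.07], [0.3, 2.58], [-1.14, 4.28], [0, 2.63], [-3.12, 3.12]. Speed limits (rad/s): [2.57, 2.57, 3.01, 3.14, 3.14, 3.14].

### API

Orientations are given as [roll, pitch, yaw] about the fixed x, y, z axes, in that order (R = Rz(yaw) Ry(pitch) Rx(roll)).
In Python, from rig import env gives the robot as it stands. The module is installed in compiled form; this text tells all that it offers.
- The arm moves only by the tool move_arm, never from a script. Its argument "steps" is a list of rows, each an object with "delta_rot": the turn, a rotation vector about the tool's x, y, z in degrees, a list of three; "linear": the shift along the tool's x, y, z in mm, a list of three; "claw": the opening, from 0 (shut) to 1 (fully open). In form: [{"delta_rot": [rx, ry, rz], "linear": [x, y, z], "claw": claw}, ...]. A call has 1 to 8 rows; each row shifts and turns the commanded pose from where the row before left it, along the tool's axes as they then stand; what a row does not reach is not made up. A row lasts 1/10 s, in which the tool goes at most 50 mm and 8.59 degrees, less where a joint would pass 70% of its speed; a pose out of reach is approached as far as the arm can. A call is refused whole if a number of a shift passes 50 or a number of a turn 8.59, either way. A call with a gripper value outside its range is refused whole. The fingers move at their own pace and stop on an object; the grip force is fixed at half the most. Time passes only in rows, so rows that do not move let the fingers close. It gives the time, the measured TCP pose, the force, the opening and the grip force at its end, in the units of the state.
- env.state(): the state, without advancing time (a new reading comes with each control period).
- env.grab_frame(name): name is "scene" or "top" or "wrist"; returns a dict with "image" (420x560x3 uint8, red, green, blue), "depth" (420x560 float32, m along the optical axis (not along the pixel's ray), 0 where there is no reading), "K" (3x3 intrinsics, pixels), "R" (3x3) and "t" (3): a world point X has camera coordinates R X + t. Camera axes: x right, y down, z forward; pixel columns grow to the right and rows downward; lengths in m; the calibration is good to about 2 mm. The wrist camera is an equidistant fisheye: a pixel r from the principal point sees the ray r / f radians off the axis. A picture is of the moment at which its call begins.
- env.hand_in(): hands the job in; it is judged then, once.
Trained networks look in a picture, given as the dict that the camera call returned (one of the last four; its "shot" number tells which), for a name from the list of things; names that differ only in an ending like _2 or _b are one class to them, and where a whole thing is asked for, a point or a joint stands for the part that bears it (a point fixed in the world has none). Each returns a list of dicts, best first, with "p" (0 to 1); they miss things now and then, are a little off and sometimes report something else, mostly with a low value. They report only what shows in the picture. A call takes as long as a camera call. They do not tell look-alikes from the thing itself.
- env.spot_in(picture, query): "box" ([centre column, centre row, width, height] in pixels, round what is visible of it).
- env.tip_of(picture, query): "uv" ([column, row] in pixels: a listed point, or the origin of a listed thing).
The state is a dict: "clock": time; "qpos": joint angles; "qd": joint speeds; "tau": joint torques, N m; "ee_pos": TCP position; "tcp_rot": TCP orientation; "contact_force": force on the tool from outside, world axes, zero at the start; "wrist_torque": the same for the moment, N m; "width": finger opening in m; "grasp_force": force on a finger pad.
Only numpy, scipy, OpenCV 4.12 (cv2) and the standard library are available. Lean on these libraries where they do the work, as an engineer would, in place of code of your own. Each camera call takes 0.05 s, during which the arm holds its last target. There are 200 camera calls.

## Working session

There is one attempt and no reset: what is moved stays moved. The work goes in short steps, Python scripts to look and compute and a tool call to move; the robot and the scene stay as the last step left them, time stands still between calls to the robot, and variables do not carry over. Pictures are saved under pics/ and viewed, at most 10 in all, crops included, and the job is handed in when it is done.

Besides the shell and the picture viewer there is one more tool, called by a JSON object that holds its "op" and its "data", one argument or row to a line. move_arm: Moves the arm, as the interface text tells. Its arguments: {"type":"object","properties":{"steps":{"type":"array"}},"required":["steps"]}

```bash
mkdir -p pics
cat > h.py <<'E'
import numpy as np, cv2
from rig import env
def save(p,n): cv2.imwrite('pics/'+n,p['image'][:,:,::-1])
def proj(p,X):
    c=p['R']@np.asarray(X,float)+p['t']; q=p['K']@c; return q[:2]/q[2]
def onplane(p,uv,z):
    d=p['R'].T@np.linalg.solve(p['K'],[uv[0],uv[1],1]); o=-p['R'].T@p['t']
    return o+d*(z-o[2])/d[2]
def cloud(p):
    D=p['depth']; v,u=np.indices(D.shape); K=p['K']
    c=np.stack([(u-K[0,2])/K[0,0]*D,(v-K[1,2])/K[1,1]*D,D],-1)
    return (c-p['t'])@p['R']
E
python3 - <<'E'
from h import *
a=env.grab_frame('top'); 
Z=dict(last_center=.0675,last_block=.09,board_clear=.018,station=0,guard_handle=.151,last=.02,board=0,green_last_center=.05)
def rep(p):
  for k,z in Z.items():
    print(k,[(np.round(r['uv']),round(r['p'],2),np.round(onplane(p,r['uv'],z),3)[:2]) for r in env.tip_of(p,k)[:3]])
rep(a)
b=env.grab_frame('scene'); print('scene'); rep(b)
cv2.imwrite('pics/a.png',cv2.resize(np.vstack([a['image'],b['image']])[:,:,::-1],None,fx=.71,fy=.71))
save(a,'top.png'); save(b,'scene.png')
print(env.state())
E
```

```text
last_center [(array([309., 196.]), 0.94, array([0.555, 0.027])), (array([106., 198.]), 0.59, array([0.547, 0.519]))]
last_block [(array([ 85., 194.]), 0.9, array([0.555, 0.563])), (array([307., 207.]), 0.87, array([0.525, 0.033]))]
board_clear [(array([186., 217.]), 0.96, array([0.503, 0.334]))]
station [(array([322., 200.]), 0.8, array([ 0.55 , -0.012]))]
guard_handle [(array([384., 192.]), 0.8, array([ 0.556, -0.139]))]
last [(array([311., 195.]), 0.87, array([0.561, 0.02 ])), (array([111., 200.]), 0.81, array([0.547, 0.522]))]
board [(array([190., 208.]), 0.79, array([0.529, 0.327]))]
green_last_center [(array([449., 225.]), 0.7, array([ 0.484, -0.32 ]))]
scene
last_center [(array([244., 213.]), 0.74, array([0.548, 0.027])), (array([435., 289.]), 0.73, array([0.546, 0.528]))]
last_block [(array([456., 297.]), 0.69, array([0.558, 0.571])), (array([359., 252.]), 0.66, array([0.542, 0.339])), (array([248., 202.]), 0.65, array([0.525, 0.031]))]
board_clear [(array([357., 251.]), 0.95, array([0.497, 0.329])), (array([244., 223.]), 0.48, array([0.547, 0.023]))]
station [(array([228., 22
[... 397 characters left out ...]
)]
{'clock': 0.9, 'qpos': array([-1.49131410e+00,  1.80777069e-01,  1.60700930e+00,  6.58918600e-06,
        1.35380065e+00, -2.06304799e-01]), 'qd': array([-5.59453268e-04, -1.74313407e-03, -4.19128920e-04, -2.13090334e-05,
       -4.41391027e-04, -7.67273918e-04]), 'tau': array([-8.48742729e-04, -4.44835854e+01, -3.51688099e+01, -2.42279075e-04,
        3.90112982e-04, -3.03240654e-05]), 'ee_pos': array([ 0.16211686, -0.55168491,  0.23129686]), 'tcp_rot': array([ 3.14158582e+00, -5.14375395e-06,  2.85785611e-01]), 'contact_force': array([-0.02528169,  0.22718966, -0.67086235]), 'wrist_torque': array([-0.02666527,  0.02663714, -0.01461611]), 'grasp_force': 0.0, 'width': 0.08560147916393018}
```

View pics/a.png

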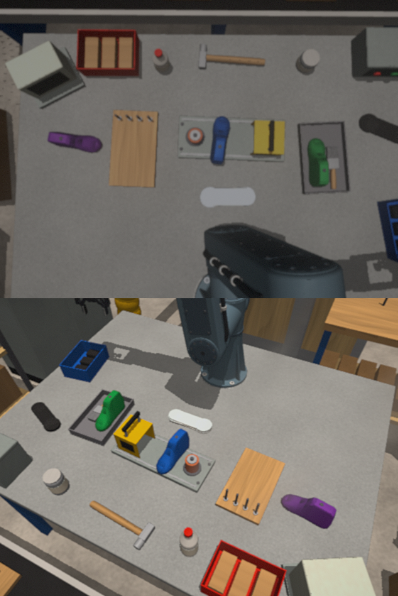

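The top view (scaled picture) shows the blue last at about (220,140) between the drum (194,135) and the yellow guard (268,138). The board is at (134,148) with its pins at the far end, and the green last is in the tray at (318,160). The purple look-alike is on the left at (75,142). Next I refine with depth.

```bash
cat > m.py <<'E'
from h import *
def rect(P,n):
    r=cv2.minAreaRect((P[:,:2]*1000).astype(np.float32)); print(n,len(P),'c',np.round(r[0],1),'size',np.round(r[1],1),'ang',round(r[2],1),'z95',round(np.percentile(P[:,2],95),4))
for nm in ('top','scene'):
    p=env.grab_frame(nm); C=cloud(p); H=cv2.cvtColor(p['image'],cv2.COLOR_RGB2HSV).astype(int); h,s,v=H[...,0],H[...,1],H[...,2]
    ok=p['depth']>0; x,y,z=C[...,0],C[...,1],C[...,2]
    near=ok&(x>.3)&(x<.75)
    bl=near&(h>100)&(h<130)&(s>120)&(abs(y)<.15)&(z>.025)
    print(nm); rect(C[bl],'blue all'); rect(C[bl&(z>.1)],'blue top')
    for lo,hi in((.03,.06),(.06,.09),(.09,.125)):
        q=C[bl&(z>lo)&(z<hi)]; print(lo,len(q),q.min(0).round(3),q.max(0).round(3))
    ye=near&(h>18)&(h<35)&(s>120)&(abs(y)<.3)&(z>.1)&(z<.12); rect(C[ye],'guard roof')
    hd=near&(v<70)&(abs(y+.13)<.06)&(z>.14)&(z<.17); rect(C[hd],'handle')
    wd=near&(y>.2)&(y<.47)&(z>.01)&(z<.028)&(s>50); rect(C[wd],'board')
    dr=near&(y>.03)&(y<.2)&(z>.06)&((h<15)|(h>170))&(s>60); rect(C[dr],'drum')
    pn=near&(y>.2)&(y<.47)&(z>.05); rect(C[pn],'pins') if pn.sum()>3 else 0
E
python3 m.py
```

```text
top
blue all 868 c [556.4  22.3] size [ 47.6 155.2] ang 86.4 z95 0.1181
blue top 445 c [523.   29.7] size [33.4 87.4] ang 83.9 z95 0.1191
0.03 173 [ 0.592 -0.005  0.04 ] [0.634 0.043 0.06 ]
0.06 233 [ 0.565 -0.001  0.06 ] [0.611 0.044 0.09 ]
0.09 462 [0.479 0.01  0.09 ] [0.573 0.051 0.123]
guard roof 1620 c [ 557.7 -134.2] size [100.9 108.2] ang 87.9 z95 0.1158
handle 228 c [ 557.5 -133. ] size [12.5 96.1] ang 87.3 z95 0.1637
board 6723 c [528.3 359.3] size [219.  270.2] ang 88.0 z95 0.023
drum 163 c [567.4 112. ] size [48.7 48.4] ang 0.4 z95 0.0811
pins 76 c [631.4 325.6] size [115.8   7.8] ang 88.3 z95 0.0918
scene
blue all 1439 c [558.3  27.3] size [ 56.3 158.2] ang 82.3 z95 0.1168
blue top 378 c [521.4  34.1] size [34.9 82.5] ang 81.4 z95 0.1184
0.03 478 [ 0.488 -0.007  0.03 ] [0.638 0.06  0.06 ]
0.06 476 [0.482 0.002 0.06 ] [0.61  0.059 0.09 ]
0.09 479 [0.48 0.01 0.09] [0.567 0.055 0.121]
guard roof 1081 c [ 556.4 -133.2] size [104.9 111.3] ang 88.0 z95 0.115
handle 193 c [ 558.1 -130.8] size [13.3 95.4] ang 88.6 z95 0.1631
board 5777 c [522.3 360.5] size [220.2 275.1] ang 88.5 z95 0.0224
drum 190 c [564.4 112.4] size [50.  48.7] ang 65.0 z95 0.0806
pins 136 c [628.8 327.8] size [116.6   9.7] ang 88.7 z95 0.0903
```

{"op": "move_arm", "data": {
  "steps": [
    {"delta_rot": [0,0,7.8],"linear": [0,0,0],"claw": 1},
    {"delta_rot": [0,0,7.8],"linear": [0,0,0],"claw": 1},
    {"delta_rot": [0,0,7.8],"linear": [0,0,0],"claw": 1},
    {"delta_rot": [0,0,0],"linear": [19,-41.5,0],"claw": 1},
    {"delta_rot": [0,0,0],"linear": [19,-41.5,0],"claw": 1},
    {"delta_rot": [0,0,0],"linear": [19,-41.5,0],"claw": 1},
    {"delta_rot": [0,0,0],"linear": [19,-41.5,0],"claw": 1},
    {"delta_rot": [0,0,0],"linear": [19,-41.5,0],"claw": 1}
  ]
}}

```text
clock: 1.8
ee_pos: [0.2824, -0.3558, 0.2314]
tcp_rot: [3.141, -0.0, -0.123]
contact_force: [1.2, -0.9, 0.2]
width: 0.0853
grasp_force: 0.0
```

{"op": "move_arm", "data": {
  "steps": [
    {"delta_rot": [0,0,0],"linear": [19,-41.5,0],"claw": 0.8},
    {"delta_rot": [0,0,0],"linear": [19,-41.5,0],"claw": 0.8},
    {"delta_rot": [0,0,0],"linear": [19,-41.5,0],"claw": 0.8},
    {"delta_rot": [0,0,0],"linear": [19,-41.5,0],"claw": 0.8},
    {"delta_rot": [0,0,0],"linear": [19,-41.5,0],"claw": 0.8},
    {"delta_rot": [0,0,0],"linear": [19,-41.5,0],"claw": 0.8},
    {"delta_rot": [0,0,0],"linear": [19,-41.5,0],"claw": 0.8},
    {"delta_rot": [0,0,0],"linear": [19,-41.5,0],"claw": 0.8}
  ]
}}

```text
clock: 2.6
ee_pos: [0.4741, -0.0446, 0.2317]
tcp_rot: [3.141, -0.001, -0.122]
contact_force: [1.1, -1.1, 0.2]
width: 0.0683
grasp_force: 0.0
```

Run:
```python
from h import *
p=env.grab_frame('wrist'); save(p,'w1.png'); s=env.state(); print(s['clock'],s['ee_pos'],s['tcp_rot'])
def ray(p,uv,z):
    d=np.array([uv[0]-p['K'][0,2],uv[1]-p['K'][1,2]]); r=np.hypot(*d); th=r/p['K'][0,0]
    c=np.array([*(d/r*np.sin(th)),np.cos(th)]); w=p['R'].T@c; o=-p['R'].T@p['t']; return (o+w*(z-o[2])/w[2]).round(4)[:2]
for k,z in dict(last_center=.0675,last_block=.09,guard_handle=.151,last=.02).items():
    print(k,[(np.round(r['uv']),round(r['p'],2),ray(p,r['uv'],z)) for r in env.tip_of(p,k)[:3]])
# depth-based block top in fisheye
D=p['depth'];v,u=np.indices(D.shape);K=p['K'];dx=u-K[0,2];dy=v-K[1,2];r=np.hypot(dx,dy)+1e-9;th=r/K[0,0]
c=np.stack([dx/r*np.tan(th)*D,dy/r*np.tan(th)*D,D],-1);C=(c-p['t'])@p['R']
H=cv2.cvtColor(p['image'],cv2.COLOR_RGB2HSV).astype(int)
m=(D>0)&(H[...,0]>100)&(H[...,0]<130)&(H[...,1]>120)&(th<1.3)&(abs(C[...,1])<.12)&(C[...,0]>.4)&(C[...,0]<.7)
for lo,hi in((.03,.13),(.105,.125)):
    q=C[m&(C[...,2]>lo)&(C[...,2]<hi)]; print(lo,len(q),cv2.minAreaRect((q[:,:2]*1000).astype(np.float32)) if len(q)>5 else '')
```

```text
2.65 [ 0.47640176 -0.03925337  0.23177255] [-3.13782631e+00 -2.79923665e-03 -1.18988895e-01]
last_center [(array([195., 117.]), 0.91, array([0.5556, 0.0272]))]
last_block [(array([187., 163.]), 0.93, array([0.5149, 0.0358])), (array([248., 106.]), 0.66, array([ 0.556 , -0.0258]))]
guard_handle [(array([393.,  85.]), 0.64, array([ 0.5575, -0.1341]))]
last [(array([206., 115.]), 0.56, array([0.5581, 0.0271]))]
0.03 8056 ((557.70849609375, 21.048337936401367), (57.75817108154297, 160.69729614257812), 87.60055541992188)
0.105 3257 ((517.828369140625, 31.468849182128906), (34.81428527832031, 78.4183578491211), 81.9505844116211)
```

View pics/w1.png

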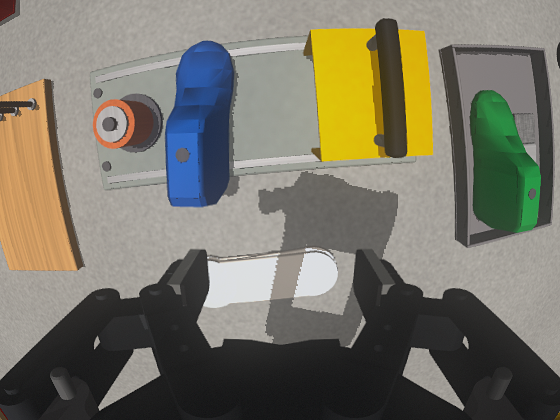

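The wrist picture shows the last's heel block at (187,165), with the drum at (125,122) on its left and the guard at (370,95) on its right, both clear of the fingers.

{"op": "move_arm", "data": {
  "steps": [
    {"delta_rot": [0,0,0],"linear": [12,-25,20],"claw": 0.8},
    {"delta_rot": [0,0,0],"linear": [12,-25,20],"claw": 0.8},
    {"delta_rot": [0,0,1],"linear": [12,-25,20],"claw": 0.8},
    {"delta_rot": [0,0,0],"linear": [0,0,15],"claw": 0.8},
    {"delta_rot": [0,0,0],"linear": [0,0,0],"claw": 0.8},
    {"delta_rot": [0,0,0],"linear": [0,0,0],"claw": 0.8}
  ]
}}

```text
clock: 3.45
ee_pos: [0.5178, 0.0222, 0.1565]
tcp_rot: [3.141, 0.001, -0.142]
contact_force: [-0.4, -0.2, 0.2]
width: 0.0682
grasp_force: 0.0
```

{"op": "move_arm", "data": {
  "steps": [
    {"delta_rot": [0,0,0],"linear": [3,-9,10],"claw": 0.8},
    {"delta_rot": [0,0,0],"linear": [0,0,0],"claw": 0.8},
    {"delta_rot": [0,0,0],"linear": [0,0,0],"claw": 0.8},
    {"delta_rot": [0,0,0],"linear": [0,0,25],"claw": 0.8},
    {"delta_rot": [0,0,0],"linear": [0,0,25],"claw": 0.8},
    {"delta_rot": [0,0,0],"linear": [0,0,24],"claw": 0.8},
    {"delta_rot": [0,0,0],"linear": [0,0,0],"claw": 0.8},
    {"delta_rot": [0,0,0],"linear": [0,0,0],"claw": 0.8}
  ]
}}

```text
clock: 4.25
ee_pos: [0.5224, 0.032, 0.0727]
tcp_rot: [3.142, 0.0, -0.14]
contact_force: [0.4, 0.1, -0.3]
width: 0.0682
grasp_force: 0.0
```

{"op": "move_arm", "data": {
  "steps": [
    {"delta_rot": [0,0,0],"linear": [0,0,0],"claw": 0.6},
    {"delta_rot": [0,0,0],"linear": [0,0,0],"claw": 0.5},
    {"delta_rot": [0,0,0],"linear": [0,0,0],"claw": 0.4},
    {"delta_rot": [0,0,0],"linear": [0,0,0],"claw": 0},
    {"delta_rot": [0,0,0],"linear": [0,0,0],"claw": 0},
    {"delta_rot": [0,0,0],"linear": [0,0,0],"claw": 0},
    {"delta_rot": [0,0,0],"linear": [0,0,0],"claw": 0}
  ]
}}

```text
clock: 4.95
ee_pos: [0.5233, 0.0317, 0.0736]
tcp_rot: [3.141, -0.002, -0.14]
contact_force: [-1.4, -1.3, 7.2]
width: 0.0335
grasp_force: 59.5
```

{"op": "move_arm", "data": {
  "steps": [
    {"delta_rot": [0,0,0],"linear": [0,0,-8],"claw": 0},
    {"delta_rot": [0,0,0],"linear": [0,0,-16],"claw": 0},
    {"delta_rot": [0,0,0],"linear": [0,0,-22],"claw": 0},
    {"delta_rot": [0,0,0],"linear": [0,0,-22],"claw": 0},
    {"delta_rot": [0,0,0],"linear": [0,0,-22],"claw": 0},
    {"delta_rot": [0,0,0],"linear": [0,0,-14],"claw": 0},
    {"delta_rot": [0,0,0],"linear": [0,0,-6],"claw": 0},
    {"delta_rot": [0,0,0],"linear": [0,0,0],"claw": 0}
  ]
}}

```text
clock: 5.75
ee_pos: [0.5226, 0.0321, 0.1828]
tcp_rot: [-3.142, -0.001, -0.14]
contact_force: [0.1, -0.1, -3.1]
width: 0.0338
grasp_force: 59.8
```

Run:
```python
from h import *
p=env.grab_frame('scene'); save(p,'s2.png')
```

```text
(no output)
```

View pics/s2.png

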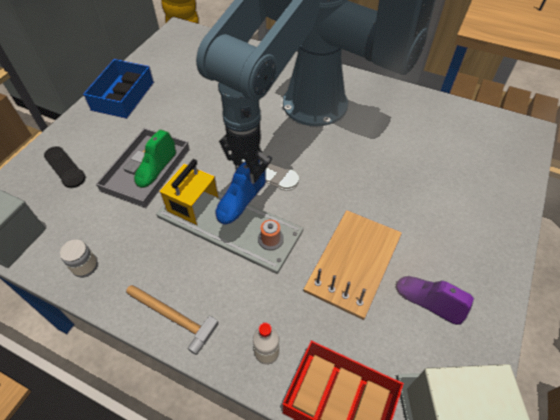

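The last is held level at (240,195), clear of the bed; the drum is at (270,233) and the board at (352,262).

{"op": "move_arm", "data": {
  "steps": [
    {"delta_rot": [0,0,0],"linear": [-5,-15,0],"claw": 0},
    {"delta_rot": [0,0,0],"linear": [-10,-30,0],"claw": 0},
    {"delta_rot": [0,0,0],"linear": [-13,-40,0],"claw": 0},
    {"delta_rot": [0,0,0],"linear": [-14,-40,0],"claw": 0},
    {"delta_rot": [0,0,0],"linear": [-14,-40,0],"claw": 0},
    {"delta_rot": [0,0,0],"linear": [-14,-40,0],"claw": 0},
    {"delta_rot": [0,0,0],"linear": [-12,-35,0],"claw": 0},
    {"delta_rot": [0,0,0],"linear": [-10,-30,0],"claw": 0}
  ]
}}

```text
clock: 6.6
ee_pos: [0.4668, 0.3147, 0.1808]
tcp_rot: [3.141, 0.003, -0.139]
contact_force: [0.6, 0.5, -2.3]
width: 0.0335
grasp_force: 60.4
```

{"op": "move_arm", "data": {
  "steps": [
    {"delta_rot": [0,0,0],"linear": [-6,-16,0],"claw": 0},
    {"delta_rot": [0,0,0],"linear": [-2,-7,10],"claw": 0},
    {"delta_rot": [0,0,0],"linear": [0,0,20],"claw": 0},
    {"delta_rot": [0,0,0],"linear": [0,0,25],"claw": 0},
    {"delta_rot": [0,0,0],"linear": [0,0,20],"claw": 0},
    {"delta_rot": [0,0,0],"linear": [0,0,15],"claw": 0},
    {"delta_rot": [0,0,0],"linear": [0,0,0],"claw": 0},
    {"delta_rot": [0,0,0],"linear": [0,0,0],"claw": 0}
  ]
}}

```text
clock: 7.4
ee_pos: [0.4642, 0.3359, 0.092]
tcp_rot: [3.141, 0.001, -0.14]
contact_force: [0.2, 0.4, -2.1]
width: 0.0336
grasp_force: 60.3
```

Run:
```python
from h import *
p=env.grab_frame('scene'); save(p,'s3.png'); t=env.grab_frame('top'); 
for q in (p,t):
  print([(round(r['p'],2),onplane(q,r['uv'],.067).round(3)) for r in env.tip_of(q,'last_center')[:3]],[(round(r['p'],2),onplane(q,r['uv'],.018).round(3)) for r in env.tip_of(q,'board_clear')[:2]])
print(env.state()['ee_pos'],env.state()['contact_force'])
cv2.imwrite('pics/s3c.png',cv2.resize(p['image'][130:360,220:500,::-1],None,fx=2,fy=2))
```

```text
[(0.64, array([0.546, 0.522, 0.067])), (0.55, array([0.475, 0.32 , 0.067]))] [(0.93, array([0.494, 0.331, 0.018]))]
[(0.66, array([0.547, 0.518, 0.067])), (0.55, array([0.494, 0.334, 0.067]))] [(0.65, array([0.497, 0.336, 0.018]))]
[0.46485886 0.33644781 0.09327879] [-0.37395729  0.06925991 -1.95590931]
```

View pics/s3c.png

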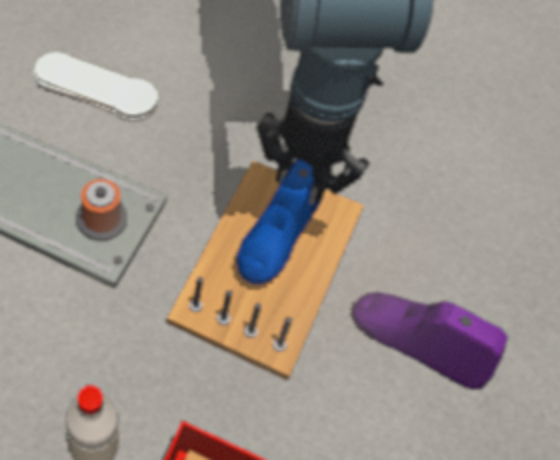

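The crop shows the last above the middle of the clear part at (275,225), clear of the pins at (240,315). I lower it gently.

{"op": "move_arm", "data": {
  "steps": [
    {"delta_rot": [0,0,0],"linear": [0,0,8],"claw": 0},
    {"delta_rot": [0,0,0],"linear": [0,0,5],"claw": 0},
    {"delta_rot": [0,0,0],"linear": [0,0,3],"claw": 0},
    {"delta_rot": [0,0,0],"linear": [0,0,2],"claw": 0},
    {"delta_rot": [0,0,0],"linear": [0,0,0],"claw": 0},
    {"delta_rot": [0,0,0],"linear": [0,0,0],"claw": 0}
  ]
}}

```text
clock: 8.3
ee_pos: [0.4643, 0.3362, 0.0743]
tcp_rot: [-3.142, 0.0, -0.14]
contact_force: [0.4, -0.3, -2.3]
width: 0.0333
grasp_force: 60.3
```

{"op": "move_arm", "data": {
  "steps": [
    {"delta_rot": [0,0,0],"linear": [0,0,1],"claw": 0},
    {"delta_rot": [0,0,0],"linear": [0,0,1],"claw": 0},
    {"delta_rot": [0,0,0],"linear": [0,0,0],"claw": 0},
    {"delta_rot": [0,0,0],"linear": [0,0,0],"claw": 0}
  ]
}}

```text
clock: 8.7
ee_pos: [0.4643, 0.3362, 0.0723]
tcp_rot: [-3.142, -0.0, -0.14]
contact_force: [0.0, -1.4, -1.8]
width: 0.0335
grasp_force: 60.3
```

{"op": "move_arm", "data": {
  "steps": [
    {"delta_rot": [0,0,0],"linear": [0,0,1],"claw": 0},
    {"delta_rot": [0,0,0],"linear": [0,0,0],"claw": 0},
    {"delta_rot": [0,0,0],"linear": [0,0,0],"claw": 0}
  ]
}}

```text
clock: 9.0
ee_pos: [0.4644, 0.3363, 0.0716]
tcp_rot: [-3.141, -0.0, -0.14]
contact_force: [-2.1, -0.8, 2.5]
width: 0.033
grasp_force: 60.7
```

Contact felt; releasing slowly.

{"op": "move_arm", "data": {
  "steps": [
    {"delta_rot": [0,0,0],"linear": [0,0,0],"claw": 0.4},
    {"delta_rot": [0,0,0],"linear": [0,0,0],"claw": 0.5},
    {"delta_rot": [0,0,0],"linear": [0,0,0],"claw": 0.65},
    {"delta_rot": [0,0,0],"linear": [0,0,0],"claw": 0.8},
    {"delta_rot": [0,0,0],"linear": [0,0,0],"claw": 0.8},
    {"delta_rot": [0,0,0],"linear": [0,0,0],"claw": 0.8}
  ]
}}

```text
clock: 9.6
ee_pos: [0.4643, 0.3362, 0.0713]
tcp_rot: [-3.142, -0.0, -0.14]
contact_force: [0.7, -0.4, 0.0]
width: 0.0685
grasp_force: 0.0
```

{"op": "move_arm", "data": {
  "steps": [
    {"delta_rot": [0,0,0],"linear": [0,0,-10],"claw": 0.8},
    {"delta_rot": [0,0,0],"linear": [0,0,-20],"claw": 0.8},
    {"delta_rot": [0,0,0],"linear": [0,0,-30],"claw": 0.8},
    {"delta_rot": [0,0,0],"linear": [0,0,-40],"claw": 0.8},
    {"delta_rot": [0,0,0],"linear": [0,0,-40],"claw": 0.8},
    {"delta_rot": [0,0,0],"linear": [0,0,-20],"claw": 0.8},
    {"delta_rot": [0,0,0],"linear": [0,0,0],"claw": 0.8}
  ]
}}

```text
clock: 10.3
ee_pos: [0.4664, 0.3372, 0.2364]
tcp_rot: [-3.137, -0.007, -0.14]
contact_force: [0.4, -0.2, 0.9]
width: 0.0682
grasp_force: 0.0
```

Run:
```python
from h import *
p=env.grab_frame('scene'); t=env.grab_frame('top'); 
for q in (p,t):
  print([(round(r['p'],2),onplane(q,r['uv'],.0655).round(3)) for r in env.tip_of(q,'last_center')[:3]],[(round(r['p'],2),onplane(q,r['uv'],.151).round(3)) for r in env.tip_of(q,'guard_handle')[:2]])
  C=cloud(q);H=cv2.cvtColor(q['image'],cv2.COLOR_RGB2HSV).astype(int)
  m=(H[...,0]>100)&(H[...,0]<130)&(H[...,1]>120)&(C[...,0]>.3)&(C[...,0]<.7)&(abs(C[...,1]-.33)<.1)&(C[...,2]>.02)
  P=C[m]; print(len(P), P.min(0),P.max(0))
print(env.state()['clock'])
cv2.imwrite('pics/s4c.png',cv2.resize(p['image'][130:360,150:500,::-1],None,fx=2,fy=2))
```

```text
[(0.92, array([0.494, 0.33 , 0.066])), (0.76, array([0.545, 0.52 , 0.066])), (0.44, array([0.585, 0.001, 0.066]))] [(0.79, array([ 0.553, -0.133,  0.151]))]
1308 [0.42489995 0.29828562 0.02363034] [0.5780403  0.36155419 0.11755227]
[(0.89, array([0.497, 0.337, 0.065]))] [(0.97, array([ 0.556, -0.135,  0.151]))]
532 [0.43396732 0.29050221 0.03804644] [0.57294169 0.34571531 0.31835848]
10.6
```

View pics/s4c.png

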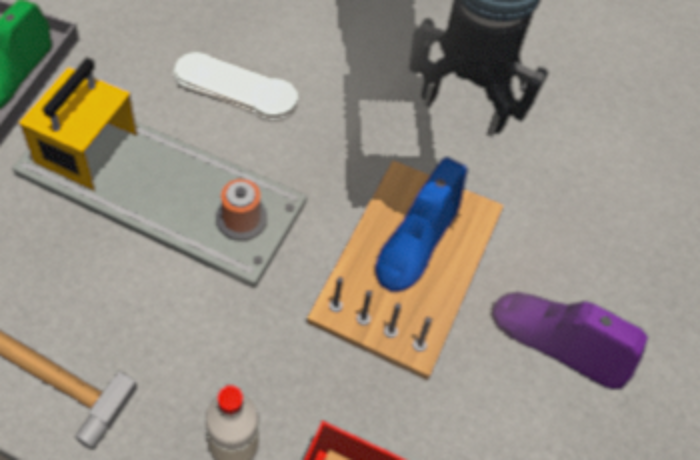

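The last stands upright and free on the board at (425,225) in the crop. The guard handle is at (70,88). Next I go to the handle.

{"op": "move_arm", "data": {
  "steps": [
    {"delta_rot": [0,0,-5.8],"linear": [0,0,0],"claw": 0.8},
    {"delta_rot": [0,0,0],"linear": [10,42,0],"claw": 0.8},
    {"delta_rot": [0,0,0],"linear": [10,42,0],"claw": 0.8},
    {"delta_rot": [0,0,0],"linear": [10,42,0],"claw": 0.8},
    {"delta_rot": [0,0,0],"linear": [10,42,0],"claw": 0.8},
    {"delta_rot": [0,0,0],"linear": [10,42,0],"claw": 0.8},
    {"delta_rot": [0,0,0],"linear": [10,42,0],"claw": 0.8},
    {"delta_rot": [0,0,0],"linear": [10,42,0],"claw": 0.8}
  ]
}}

```text
clock: 11.4
ee_pos: [0.5223, 0.038, 0.2302]
tcp_rot: [-3.141, 0.002, -0.039]
contact_force: [0.8, -0.1, 0.1]
width: 0.0683
grasp_force: 0.0
```

{"op": "move_arm", "data": {
  "steps": [
    {"delta_rot": [0,0,0],"linear": [10,42,0],"claw": 0.8},
    {"delta_rot": [0,0,0],"linear": [10,42,0],"claw": 0.8},
    {"delta_rot": [0,0,0],"linear": [10,42,0],"claw": 0.8},
    {"delta_rot": [0,0,0],"linear": [9,44,0],"claw": 0.8},
    {"delta_rot": [0,0,0],"linear": [0,0,30],"claw": 0.8},
    {"delta_rot": [0,0,0],"linear": [0,0,10],"claw": 0.8},
    {"delta_rot": [0,0,0],"linear": [0,0,0],"claw": 0.8},
    {"delta_rot": [0,0,0],"linear": [0,0,0],"claw": 0.8}
  ]
}}

```text
clock: 12.2
ee_pos: [0.555, -0.1307, 0.1912]
tcp_rot: [-3.141, 0.001, -0.038]
contact_force: [0.9, 0.7, -0.3]
width: 0.0686
grasp_force: 0.0
```

{"op": "move_arm", "data": {
  "steps": [
    {"delta_rot": [0,0,0],"linear": [2,2,20],"claw": 0.8},
    {"delta_rot": [0,0,0],"linear": [0,0,20],"claw": 0.8},
    {"delta_rot": [0,0,0],"linear": [0,0,16],"claw": 0.8},
    {"delta_rot": [0,0,0],"linear": [0,0,5],"claw": 0.8},
    {"delta_rot": [0,0,0],"linear": [0,0,0],"claw": 0.8},
    {"delta_rot": [0,0,0],"linear": [0,0,0],"claw": 0.6},
    {"delta_rot": [0,0,0],"linear": [0,0,0],"claw": 0.4},
    {"delta_rot": [0,0,0],"linear": [0,0,0],"claw": 0.3}
  ]
}}

```text
clock: 13.0
ee_pos: [0.5577, -0.134, 0.1313]
tcp_rot: [3.141, -0.002, -0.039]
contact_force: [-0.1, -0.5, -0.5]
width: 0.0265
grasp_force: 0.0
```

{"op": "move_arm", "data": {
  "steps": [
    {"delta_rot": [0,0,0],"linear": [0,0,0],"claw": 0.2},
    {"delta_rot": [0,0,0],"linear": [0,0,0],"claw": 0.1},
    {"delta_rot": [0,0,0],"linear": [0,0,0],"claw": 0},
    {"delta_rot": [0,0,0],"linear": [0,0,0],"claw": 0},
    {"delta_rot": [0,0,0],"linear": [0,0,0],"claw": 0}
  ]
}}

```text
clock: 13.5
ee_pos: [0.5573, -0.1339, 0.1309]
tcp_rot: [3.141, -0.001, -0.039]
contact_force: [-1.4, -0.4, 5.6]
width: 0.0131
grasp_force: 60.2
```

{"op": "move_arm", "data": {
  "steps": [
    {"delta_rot": [0,0,0],"linear": [0,-10,0],"claw": 0},
    {"delta_rot": [0,0,0],"linear": [0,-20,0],"claw": 0},
    {"delta_rot": [0,0,0],"linear": [0,-30,0],"claw": 0},
    {"delta_rot": [0,0,0],"linear": [0,-35,0],"claw": 0},
    {"delta_rot": [0,0,0],"linear": [0,-35,0],"claw": 0},
    {"delta_rot": [0,0,0],"linear": [0,-30,0],"claw": 0},
    {"delta_rot": [0,0,0],"linear": [0,-25,0],"claw": 0},
    {"delta_rot": [0,0,0],"linear": [0,-15,0],"claw": 0}
  ]
}}

```text
clock: 14.3
ee_pos: [0.5646, 0.0679, 0.1309]
tcp_rot: [3.141, -0.0, -0.037]
contact_force: [-3.4, -3.8, 6.7]
width: 0.0132
grasp_force: 60.5
```

{"op": "move_arm", "data": {
  "steps": [
    {"delta_rot": [0,0,0],"linear": [0,-10,0],"claw": 0},
    {"delta_rot": [0,0,0],"linear": [0,-10,0],"claw": 0},
    {"delta_rot": [0,0,0],"linear": [0,-6,0],"claw": 0},
    {"delta_rot": [0,0,0],"linear": [0,-4,0],"claw": 0},
    {"delta_rot": [0,0,0],"linear": [0,0,0],"claw": 0}
  ]
}}

```text
clock: 14.8
ee_pos: [0.5657, 0.0972, 0.1309]
tcp_rot: [-3.141, 0.0, -0.038]
contact_force: [-4.1, 1.4, 7.1]
width: 0.0131
grasp_force: 60.6
```

Moved 231 mm so far. Now I advance in small steps until the end stop shows in the force.

{"op": "move_arm", "data": {
  "steps": [
    {"delta_rot": [0,0,0],"linear": [0,-4,0],"claw": 0},
    {"delta_rot": [0,0,0],"linear": [0,-4,0],"claw": 0},
    {"delta_rot": [0,0,0],"linear": [0,-3,0],"claw": 0},
    {"delta_rot": [0,0,0],"linear": [0,-3,0],"claw": 0},
    {"delta_rot": [0,0,0],"linear": [0,0,0],"claw": 0}
  ]
}}

```text
clock: 15.3
ee_pos: [0.5662, 0.1107, 0.1309]
tcp_rot: [-3.141, 0.0, -0.038]
contact_force: [-4.8, 0.5, 7.6]
width: 0.013
grasp_force: 60.7
```

{"op": "move_arm", "data": {
  "steps": [
    {"delta_rot": [0,0,0],"linear": [0,-3,0],"claw": 0},
    {"delta_rot": [0,0,0],"linear": [0,-3,0],"claw": 0},
    {"delta_rot": [0,0,0],"linear": [0,0,0],"claw": 0}
  ]
}}

```text
clock: 15.6
ee_pos: [0.5662, 0.1127, 0.1309]
tcp_rot: [3.135, 0.002, -0.039]
contact_force: [-7.0, -16.4, 10.2]
width: 0.0131
grasp_force: 61.1
```

The end stop is reached (−16 N). I relax the push, let go and rise.

{"op": "move_arm", "data": {
  "steps": [
    {"delta_rot": [0,0,0],"linear": [0,3,0],"claw": 0},
    {"delta_rot": [0,0,0],"linear": [0,0,0],"claw": 0},
    {"delta_rot": [0,0,0],"linear": [0,0,0],"claw": 0.3},
    {"delta_rot": [0,0,0],"linear": [0,0,0],"claw": 0.5},
    {"delta_rot": [0,0,0],"linear": [0,0,0],"claw": 0.6},
    {"delta_rot": [0,0,0],"linear": [0,0,0],"claw": 0.6},
    {"delta_rot": [0,0,0],"linear": [0,0,0],"claw": 0.6}
  ]
}}

```text
clock: 16.3
ee_pos: [0.5666, 0.1131, 0.1301]
tcp_rot: [-3.142, 0.0, -0.039]
contact_force: [0.4, 0.3, -0.6]
width: 0.0513
grasp_force: 0.0
```

{"op": "move_arm", "data": {
  "steps": [
    {"delta_rot": [0,0,0],"linear": [0,0,-10],"claw": 0.6},
    {"delta_rot": [0,0,0],"linear": [0,0,-20],"claw": 0.6},
    {"delta_rot": [0,0,0],"linear": [0,0,-30],"claw": 0.6},
    {"delta_rot": [0,0,0],"linear": [0,0,-40],"claw": 0.6},
    {"delta_rot": [0,0,0],"linear": [-30,40,0],"claw": 0.6},
    {"delta_rot": [0,0,0],"linear": [-30,40,0],"claw": 0.6},
    {"delta_rot": [0,0,0],"linear": [-30,40,0],"claw": 0.6},
    {"delta_rot": [0,0,0],"linear": [0,0,0],"claw": 0.6}
  ]
}}

```text
clock: 17.1
ee_pos: [0.4693, -0.0066, 0.2308]
tcp_rot: [3.14, 0.001, -0.043]
contact_force: [0.3, 0.8, -0.7]
width: 0.0513
grasp_force: 0.0
```

Run:
```python
from h import *
p=env.grab_frame('scene'); t=env.grab_frame('top')
for q in (p,t):
  print([(round(r['p'],2),onplane(q,r['uv'],.0655).round(3)) for r in env.tip_of(q,'last_center')[:2]],[(round(r['p'],2),onplane(q,r['uv'],.151).round(3)) for r in env.tip_of(q,'guard_handle')[:2]])
  C=cloud(q);m=(q['image'].max(2)<70)&(C[...,2]>.14)&(C[...,2]<.168)&(abs(C[...,1]-.11)<.05)&(abs(C[...,0]-.56)<.07)
  P=C[m]; print(len(P),P.mean(0))
s=env.state(); print(s['clock'],s['ee_pos'],s['contact_force'])
cv2.imwrite('pics/s5.png',cv2.resize(p['image'][100:360,100:500,::-1],None,fx=2,fy=2))
```

```text
[(0.82, array([0.547, 0.522, 0.066])), (0.69, array([0.561, 0.331, 0.065]))] [(0.79, array([0.564, 0.108, 0.151]))]
191 [0.57016445 0.11496692 0.15937784]
[(0.81, array([0.551, 0.517, 0.065])), (0.79, array([0.491, 0.327, 0.065]))] [(0.93, array([0.569, 0.113, 0.151]))]
204 [0.56587394 0.11050066 0.16008681]
17.4 [ 0.47283489 -0.00260187  0.23061162] [ 0.03500647  0.01578887 -0.54239015]
```

View pics/s5.png

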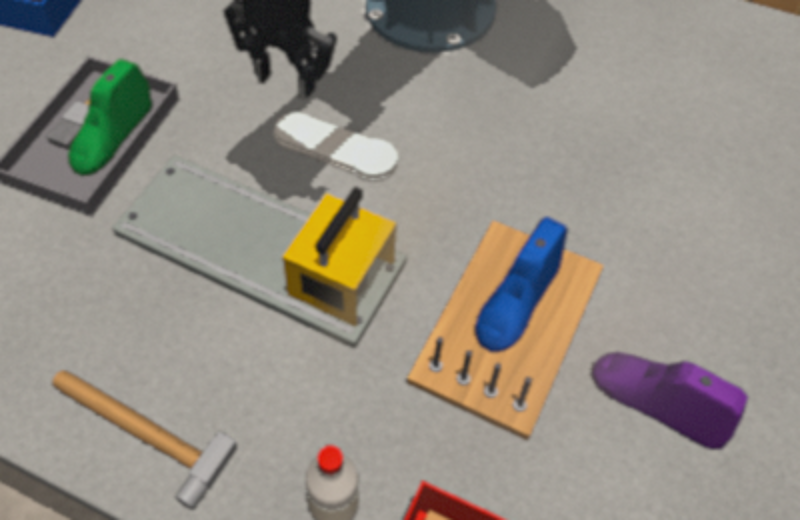

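The guard at (340,245) covers the drum, the blue last stands upright on the board at (525,285), the green last is untouched, and the arm is clear.

```bash
python3 -c "
from rig import env; print(env.hand_in())"
```

```text
the job is handed in; nothing more can be done
None
```

The blue last is standing upright on the clear part of the pallet board, the guard is against its end stop over the drum, and the green last was left alone; the job is handed in, but the hand-in returned no verdict.

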